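# Put the hand stamp back into its close-fitting case

### The arm

A 6-joint arm with a two-finger parallel gripper is mounted at the origin on a cart in front of the work surface, level with it; the furniture and walls round the work are solid. World frame = base frame: x ahead of the robot, y to its left, z up, the work surface at z = 0. Lengths are in mm, angles in rad, forces in N, time in s.
With the tool pointing down it reaches from about 300 to 775 mm from the base axis. Payload 14.6 kg.
Tool frame: the origin (TCP) lies midway between the tips of the shut fingers; the grasp point (between the pads) lies 19 mm behind it (manip.grip_point_offset is the distance from the TCP to the grasp point, in mm); x points along the fingers, z is the direction in which the jaws open and shut, and the axes are right-handed (so a half turn about x gives the same grasp; the last joint's range is limited). The gripper opens to 94 mm and grips with 3 to 60 N. Pads are 16 mm wide; open, the fingers measure 119 mm over their backs; the gripper's body (75 mm by 177 mm) begins 78 mm behind the grasp point.
Start: joints at [-1.322, 0.3, 1.521, -0, 1.321, -0.067], TCP at [170.81, -522.794, 205.446] pointing down, gripper open.
Joint ranges: [-3.03, 3.03], [-0.79, 2.21], [0.23, 2.52], [-1.04, 4.18], [0, 3.07], [-2.55, 2.55]. Speed limits (rad/s): [2.22, 2.22, 2.57, 3.14, 3.14, 3.14].

### API

Orientations are given as [roll, pitch, yaw] about the fixed x, y, z axes, in that order (R = Rz(yaw) Ry(pitch) Rx(roll)).
In Python, from cell import manip, camera, calibration, order gives the robot as it stands.
- The arm moves only by the tool jog_arm, never from a script. Its arguments are lists of equal length, an entry for each row: "turn": the turn, a rotation vector about the tool's x, y, z in degrees, a list of three; "dp": the shift along the tool's x, y, z in cm, a list of three; "gripper": the closure, from 0 (fully open) to 1 (shut). In form: {"turn": [[ax, ay, az], ...], "dp": [[tx, ty, tz], ...], "gripper": [gripper, ...]}. A call has 1 to 8 rows; each row shifts and turns the pose as measured when the row begins, along the tool's axes as they then stand; what a row does not reach is not made up. A row lasts 1/8 s, in which the tool goes at most 62.5 mm and 10.7 degrees, less where a joint would pass 70% of its speed; a pose out of reach is approached as far as the arm can. A call is refused whole if a number of a shift passes 6.25 or a number of a turn 10.7, either way. A call with a gripper value outside its range is refused whole. The fingers move at their own pace and stop on an object; "grip_force" is the grip in N (left out, the last holds). Time passes only in rows, so rows that do not move let the fingers close. It gives the time, the measured TCP pose, the force and the opening at its end, in the units of the state.
- manip.read_state(): the state, without advancing time (a new reading comes with each control period).
- camera(name): name is "scene" or "top" or "wrist"; returns (picture, depth): 420x560x3 uint8, red, green, blue; 420x560 float32, mm along the optical axis (not along the pixel's ray), 0 where there is no reading.
- calibration(name): a dict with "K" (3x3 intrinsics, pixels), "world_from_camera" (4x4, takes a point from camera to world coordinates). Camera axes: x right, y down, z forward; pixel columns grow to the right and rows downward; lengths in mm; the calibration is good to about 2 mm. A picture is of the moment at which its call begins: read the wrist's pose just before it. calibration takes no time and is no camera call; for the wrist camera it gives the pose at the moment of the call.
- order.sign_off(): hands the job in, once; it reports no verdict.
The state is a dict: "clock": time; "joints": joint angles; "qd": joint speeds; "effort": joint torques, N m; "eef_pos": TCP position; "eef_rot": TCP orientation; "wrist_force": force on the tool from outside, world axes, zero at the start; "moment": the same for the moment, N m; "finger_gap": finger opening in mm.
Only numpy, scipy, OpenCV 4.12 (cv2) and the standard library are available. Lean on these libraries where they do the work, as an engineer would, in place of code of your own. Each camera call takes 0.05 s, during which the arm holds its last target.

### The job

Put the hand stamp away: stand it upright in the one of the three open metal holders that its rectangular foot fits, slide it fully down onto the holder's floor, and let go of it.

Things in the scene. Friction and masses are not known exactly. Their poses are not given: they have to be found in the camera images.
- stamp: Hand stamp standing on the table: a flat wooden foot 26 (x) by 48 (y) by 16 mm high with a black turned grip on its centre, 24 mm across at its thickest, 68 mm high over all; 60 g. Origin: centre of the foot's underside, z up, y along the foot's 48 mm side. Round about: on the right, for y < -0.11, an instrument box 0.31 m high reaches forward to x = 0.49; behind, a monitor at x = 0.72.
- stamp_case: Case fixed to the table: an oblong open-topped pocket of plain sheet metal, 31 (x) by 53 (y) mm inside; 3 mm walls, upright to 28 mm above the table, then flared 9 mm outward all round to the rim at 42 mm. Floor 4 mm thick; two 14 mm fixing tongues at the foot along y. Origin: centre of its underside, z up, y along the long side. The stamp fits either way round, its grip then stands 30 mm above the rim.
- square_pocket: A similar fixed pocket, but 33 by 33 mm inside, with the same floor, flare and height; too short for the stamp's foot. Origin: centre of its underside.
- round_cup: A fixed round metal cup, bore 36 mm, with the same floor, flare and height; too narrow for the stamp's foot. Origin: centre of its underside.

How it is judged:
By the outcome, as a careful person would: the job done as asked, in the order asked, and still so for the second after the job is handed in, with the robot touching nothing.
It also fails if it takes over 38 s, if anything falls off the work surface, if the arm or the gripper's body presses on something with over 40 N, if the wrist force passes 120 N, or if a joint passes its speed limit or range.

## Working session

There is one attempt and no reset: what is moved stays moved. The work goes in short steps, Python scripts to look and compute and a tool call to move; the robot and the scene stay as the last step left them, time stands still between calls to the robot, and variables do not carry over. Pictures are saved under pics/ and viewed, and the job is handed in when it is done.

Besides the shell and the picture viewer there is one more tool, called after "Emit:" as name(argument=value, ...) on one line, values as JSON. jog_arm: Moves the arm, as the interface text tells. Its arguments: {"type":"object","properties":{"turn":{"type":"array","items":{"type":"array","items":{"type":"number"}}},"dp":{"type":"array","items":{"type":"array","items":{"type":"number"}}},"gripper":{"type":"array","items":{"type":"number"}},"grip_force":{"type":"number"}},"required":["turn","dp","gripper"]}

```bash
ls; mkdir -p pics
cat > h.py <<'E'
import numpy as np, cv2
from cell import manip, camera, calibration, order
def snap(n,f):
    T=calibration(n); im,d=camera(n); cv2.imwrite('pics/'+f+'.png',im[:,:,::-1]); np.savez('pics/'+f+'.npz',im=im,d=d,K=T['K'],T=T['world_from_camera']); return im,d
def load(f): return np.load('pics/'+f+'.npz')
def ray(f,u,v,z):
    q=load(f);T=q['T'];r=T[:3,:3]@np.linalg.inv(q['K'])@[u,v,1];o=T[:3,3]
    return o+r*(z-o[2])/r[2]
def cloud(f):
    q=load(f);d=q['d'];v,u=np.mgrid[:d.shape[0],:d.shape[1]]
    P=np.stack([u,v,np.ones_like(u)],-1)@np.linalg.inv(q['K']).T*d[...,None]
    return P@q['T'][:3,:3].T+q['T'][:3,3]
E
python3 - <<'E'
from h import *
for n in ['scene','top','wrist']: snap(n,n+'1'); print(n,calibration(n)['world_from_camera'].round(2).tolist())
s=manip.read_state(); print(s)
E
```

```text
pics
scene [[-0.91, -0.26, 0.33, 226.39], [-0.42, 0.6, -0.68, 766.02], [-0.02, -0.76, -0.65, 592.25], [0.0, 0.0, 0.0, 1.0]]
top [[0.02, -0.99, 0.15, 368.23], [-1.0, -0.03, -0.01, 186.75], [0.01, -0.15, -0.99, 898.47], [0.0, 0.0, 0.0, 1.0]]
wrist [[0.31, -0.92, -0.24, 239.44], [-0.95, -0.3, -0.08, -499.87], [-0.0, 0.25, -0.97, 384.94], [0.0, 0.0, 0.0, 1.0]]
{'clock': 0.15, 'joints': array([-1.32163150e+00,  3.00362167e-01,  1.52142968e+00, -4.23462890e-06,
        1.32067975e+00, -6.66057681e-02]), 'qd': array([-0.00220392, -0.00126601, -0.00135477,  0.00112541, -0.00021091,
        0.00093864]), 'effort': array([ 9.69096327e-04, -5.31956577e+01, -3.52819526e+01,  7.08178827e-02,
        2.35172437e-02, -5.33120760e-05]), 'eef_pos': array([ 170.74758175, -522.62196957,  205.01012891]), 'eef_rot': array([3.07965378, 1.56991738, 1.8246291 ]), 'wrist_force': array([0.39911577, 0.2792569 , 0.36973674]), 'moment': array([ 0.03942877,  0.06420503, -0.00102681]), 'finger_gap': 93.98631019793909}
```

View pics/scene1.png

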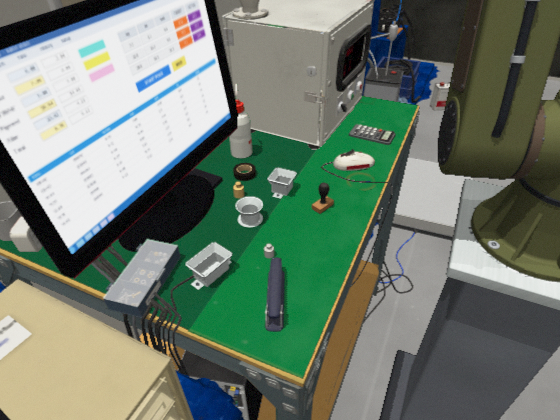

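View pics/top1.png

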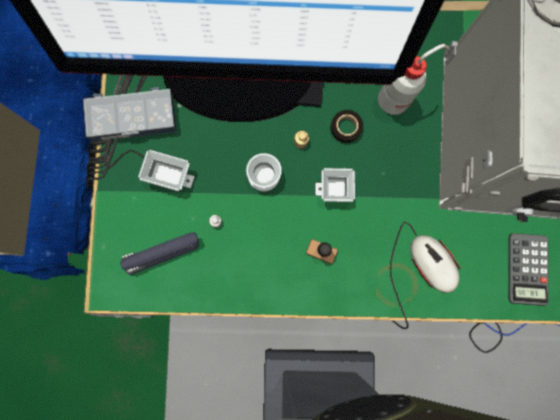

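View pics/wrist1.png

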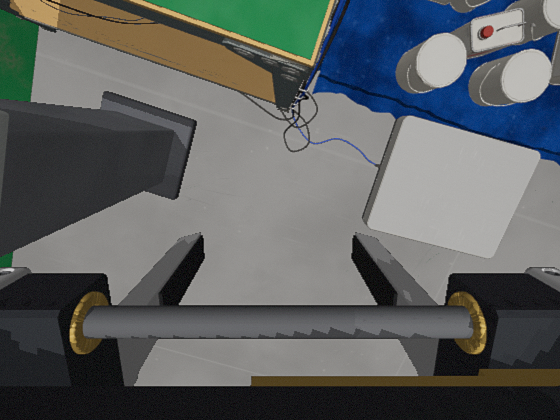

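The top view shows the stamp at about (322,251), the oblong case at (165,171), the cup at (264,173) and the square pocket at (338,185). The wrist camera sees only floor. Now I'll measure them.

Run:
```python
from h import *
C=cloud('top1'); q=load('top1'); im=q['im']
def box(name,u0,u1,v0,v1,z0,z1):
    P=C[v0:v1,u0:u1].reshape(-1,3); m=(P[:,2]>z0)&(P[:,2]<z1)&(q['d'][v0:v1,u0:u1].ravel()>0); p=P[m]
    if len(p)<5: print(name,len(p)); return
    r=cv2.minAreaRect(p[:,:2].astype(np.float32)); print(name,len(p),'mean',p.mean(0).round(1),'rect',np.round(r[0],1),np.round(r[1],1),round(r[2],1),'zmax',p[:,2].max().round(1))
box('foot',300,345,235,270,8,21); box('knob',300,345,235,270,45,90)
box('caserim',130,205,145,200,34,50); box('casefloor',130,205,145,200,1,9)
box('sqrim',310,365,165,210,34,50);box('cuprim',240,290,145,200,34,50)
print('table z',np.median(C[210:230,230:300,2]), 'start reading')
for (u,v) in [(442,200),(470,215),(438,265),(215,220),(300,138),(250,110)]: print(u,v,C[v,u].round(0))
# zoom
o=cv2.resize(im[140:275,130:350],None,fx=3.6,fy=3.6,interpolation=cv2.INTER_CUBIC);cv2.imwrite('pics/zoom1.png',o[:,:,::-1])
C2=cloud('scene1');q2=load('scene1');o=cv2.resize(q2['im'][160:300,180:350],None,fx=4,fy=4,interpolation=cv2.INTER_CUBIC);cv2.imwrite('pics/zoom2.png',o[:,:,::-1])
def b2(name,u0,u1,v0,v1,z0,z1):
    P=C2[v0:v1,u0:u1].reshape(-1,3); m=(P[:,2]>z0)&(P[:,2]<z1); p=P[m]
    r=cv2.minAreaRect(p[:,:2].astype(np.float32)); print('scene',name,len(p),p.mean(0).round(1),np.round(r[0],1),np.round(r[1],1),round(r[2],1),p[:,2].max().round(1))
b2('foot',305,340,178,216,8,21);b2('knob',305,340,178,216,45,90);b2('case',180,240,235,295,36,50)
```

```text
foot 281 mean [432.1  93.   15.7] rect [433.5  90.4] [48.1 26.1] 68.4 zmax 19.4
knob 178 mean [432.9  91.5  63.3] rect [433.4  91.2] [23.1 22.7] 1.5 zmax 69.5
caserim 643 mean [564.4 364.   39.9] rect [562.  361.7] [76.3 54.1] 75.6 zmax 46.7
casefloor 2661 mean [564.  360.9   3.2] rect [567.  364.2] [ 98.6 133.8] 1.5 zmax 8.9
sqrim 541 mean [546.6  65.6  39.8] rect [545.2  66.4] [56.7 55.3] 0.7 zmax 47.8
cuprim 441 mean [568.8 193.6  39.7] rect [566.7 193.2] [57.3 56.1] 2.1 zmax 46.6
table z 2.56207872566722 start reading
442 200 [ 524. -113.   31.]
470 215 [ 504. -172.    3.]
438 265 [ 413. -102.   35.]
215 220 [479. 273.  34.]
300 138 [624. 132.  41.]
250 110 [679. 220.  19.]
scene foot 178 [431.2  96.2  14.2] [432.8  91.7] [48.4 27.4] 68.5 20.5
scene knob 109 [430.9  95.8  58.7] [432.3  93.1] [20.9 21. ] 79.2 67.6
scene case 327 [565.1 357.5  39.9] [560.9 361.6] [76.2 55.8] 74.9 44.7
```

View pics/zoom1.png

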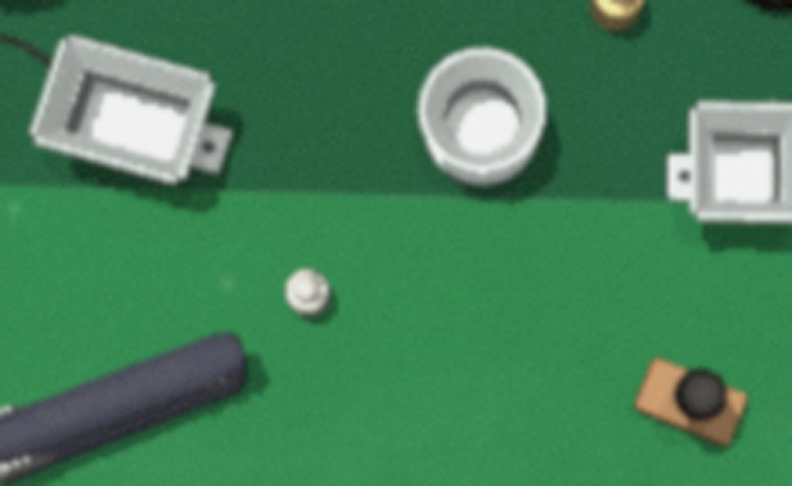

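View pics/zoom2.png

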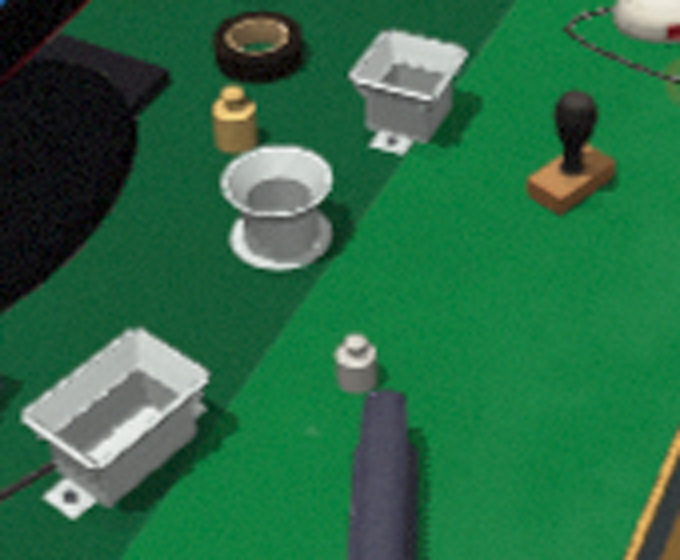

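The stamp is at (433,91), with its foot's long axis 68.4° from x; both cameras agree and the size matches. The case is at (562,361.7) with its axis at 75.3°, and its rim measures 76×55 against 77×55 expected. Next I'll check the grip profile and the surrounding obstacles.

```bash
cat >> h.py <<'E'
from scipy.spatial.transform import Rotation as Ro
def R0(): 
    s=manip.read_state(); return Ro.from_euler('xyz',s['eef_rot']).as_matrix(), s
def plan(target,jawdeg=None,pt=True):
    R,s=R0(); p=s['eef_pos']; d=R.T@(np.array(target)-p)/10
    print('tcp',p.round(1),'x',R[:,0].round(3),'jaw deg',round(np.degrees(np.arctan2(R[1,2],R[0,2])),1),'gap',round(s['finger_gap'],1),'F',s['wrist_force'].round(1),'t',round(s['clock'],2),'j',s['joints'].round(2))
    print(' dp cm in tool:',d.round(2),end=' ')
    if jawdeg is not None:
        j=np.radians(jawdeg); z=np.array([np.cos(j),np.sin(j),0]); 
        if z@R[:,2]<0: z=-z
        x=np.array([0,0,-1.]); Rt=np.stack([x,np.cross(z,x),z],1)
        print('turn deg',np.degrees(Ro.from_matrix(R.T@Rt).as_rotvec()).round(2),end='')
    print()
E
python3 - <<'E'
from h import *
plan([120,-330,220],68.4)
C2=cloud('scene1');P=C2[178:216,305:340].reshape(-1,3);m=(P[:,2]>18)&(abs(P[:,0]-433)<20)&(abs(P[:,1]-92)<20);P=P[m]
v=load('scene1')['T'][:2,0];v=v/np.linalg.norm(v)
for z in range(18,72,5):
    p=P[(P[:,2]>=z)&(P[:,2]<z+5)]
    if len(p): w=p[:,:2]@v; print(z,len(p),'width',round(np.ptp(w),1))
for n in ['top1','scene1']:
    C=cloud(n).reshape(-1,3)
    m=(C[:,0]>450)&(C[:,0]<760)&(C[:,1]>200)&(C[:,1]<520)&(C[:,2]>60)&(C[:,2]<500)
    c=C[m]; print(n,'tall near case: xmin',c[:,0].min(),)
    for x in range(450,760,30):
        k=c[(c[:,0]>=x)&(c[:,0]<x+30)]
        if len(k)>5: print(x,len(k),'y',k[:,1].min().round(),k[:,1].max().round(),'z',k[:,2].min().round(),k[:,2].max().round())
E
```

```text
tcp [ 170.7 -522.6  205. ] x [-0.     0.001 -1.   ] jaw deg -71.9 gap 94.0 F [0.4 0.3 0.4] t 0.15 j [-1.32  0.3   1.52 -0.    1.32 -0.07]
 dp cm in tool: [ -1.48   1.16 -19.89] turn deg [ 3.969e+01 -5.000e-02  1.000e-02]
18 14 width 11.0
23 8 width 8.9
28 8 width 8.8
33 6 width 12.8
38 12 width 15.5
43 13 width 19.5
48 14 width 21.7
53 26 width 21.8
58 25 width 21.9
63 37 width 17.6
top1 tall near case: xmin 703.9815910368782
690 3250 y 201.0 520.0 z 90.0 193.0
720 13512 y 201.0 520.0 z 118.0 271.0
scene1 tall near case: xmin 702.1850776710078
690 2830 y 200.0 520.0 z 91.0 203.0
720 18502 y 200.0 520.0 z 119.0 437.0
750 10533 y 200.0 503.0 z 295.0 448.0
```

Emit:
jog_arm(turn=[[0,0,0],[0,0,0],[0,0,0],[0,0,0],[0,0,0]], dp=[[-0.5,0,-4],[-0.5,0,-4],[-0.5,0,-4],[0,0,-4],[0,0,-4]], gripper=[0.3,0.3,0.3,0.3,0.3])

```text
clock: 0.78
eef_pos: [107.1, -327.5, 218.7]
eef_rot: [3.072, 1.567, 1.817]
wrist_force: [0.5, -0.7, 1.8]
finger_gap: 65.7
```

Run:
```python
from h import *
plan([250,-250,220],68.4);plan([340,-70,220],68.4);
```

```text
tcp [ 107.1 -327.5  218.7] x [-0.001  0.004 -1.   ] jaw deg -71.9 gap 65.7 F [ 0.5 -0.7  1.8] t 0.78 j [-1.36 -0.19  2.01 -0.    1.33 -0.11]
 dp cm in tool: [-0.12 15.99 -2.93] turn deg [39.7  -0.24  0.07]
tcp [ 107.1 -327.5  218.7] x [-0.001  0.004 -1.   ] jaw deg -71.9 gap 65.7 F [ 0.5 -0.7  1.8] t 0.78 j [-1.36 -0.19  2.01 -0.    1.33 -0.11]
 dp cm in tool: [ -0.05  30.14 -17.24] turn deg [39.7  -0.24  0.07]
```

Emit:
jog_arm(turn=[[-8.3,0,0],[-8.3,0,0],[-8.3,0,0],[-8.3,0,0],[-8.3,0,0],[-8.3,0,0],[-8.3,0,0],[-8.3,0,0]], dp=[[0,5,-0.3],[0,5,-0.3],[0,5,-0.3],[0,5,-0.3],[0,5,-0.3],[0,5,-0.3],[0,5,-0.3],[0,5,-0.3]], gripper=[0.3,0.3,0.3,0.3,0.3,0.3,0.3,0.3])

```text
clock: 1.78
eef_pos: [348.2, -23.9, 219.6]
eef_rot: [1.475, 1.569, 1.406]
wrist_force: [0.6, -1.5, 0.7]
finger_gap: 65.5
```

Run:
```python
from h import *
plan([360,80,200],68.4);
```

```text
tcp [348.2 -23.9 219.6] x [ 0.     0.002 -1.   ] jaw deg -3.9 gap 65.5 F [ 0.6 -1.5  0.7] t 1.77 j [-0.17 -0.18  2.    0.    1.33 -0.11]
 dp cm in tool: [ 1.98 10.44  0.47] turn deg [-7.232e+01  7.000e-02 -7.000e-02]
```

Emit:
jog_arm(turn=[[-10.3,0,0],[-10.3,0,0],[-10.3,0,0],[-10.3,0,0],[-10.3,0,0],[-10.3,0,0],[-10.3,0,0]], dp=[[0,5,1],[0,5,1],[0,0,0],[0,0,0],[0,0,0],[0,0,0],[0,0,0]], gripper=[0.3,0.3,0.3,0.3,0.3,0.3,0.3])

```text
clock: 2.65
eef_pos: [364.7, 83.6, 219.2]
eef_rot: [0.902, 1.569, 2.138]
wrist_force: [0.2, 0.4, 0.1]
finger_gap: 66.2
```

Run:
```python
from h import *
plan([433,91.3,150],68.4); snap('wrist','w2')
```

```text
tcp [364.7  83.6 219.2] x [-0.001  0.002 -1.   ] jaw deg 70.8 gap 66.2 F [0.2 0.4 0.1] t 2.65 j [ 0.13 -0.12  1.94  0.    1.32 -1.11]
 dp cm in tool: [ 6.91 -6.21  2.96] turn deg [ 2.45  0.06 -0.08]
```

View pics/w2.png

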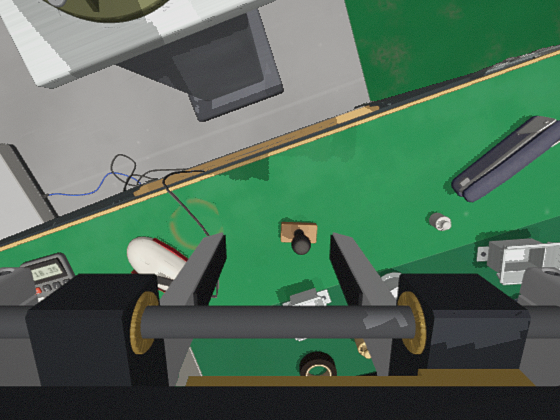

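The wrist view shows the stamp at about (300,237), between the fingers and with its foot nearly parallel to the jaws. I'll measure it from this view as well.

Run:
```python
from h import *
C=cloud('w2');P=C[215:262,275:325].reshape(-1,3)
for a,b in [(9,21),(45,90)]:
    p=P[(P[:,2]>a)&(P[:,2]<b)];r=cv2.minAreaRect(p[:,:2].astype(np.float32));print(len(p),p.mean(0).round(1),np.round(r[0],1),np.round(r[1],1),round(r[2],1),p[:,2].max().round(1))
print(np.median(C[200:215,270:330,2]))
```

```text
536 [430.2  90.2  15.9] [433.2  90.1] [47.8 25.6] 68.6 20.9
332 [430.6  90.1  63. ] [432.5  90. ] [23.8 21.2] 88.7 68.9
2.6792212366666206
```

Emit:
jog_arm(turn=[[2.3,0,0],[0,0,0],[0,0,0]], dp=[[2.5,-3.1,1.4],[2.5,-3.1,1.4],[1.5,0,0]], gripper=[0.3,0.3,0.3])

```text
clock: 3.08
eef_pos: [435.2, 89.2, 153.6]
eef_rot: [-0.584, 1.567, 0.612]
wrist_force: [-0.3, -1.1, 0.3]
finger_gap: 65.4
```

Run:
```python
from h import *
plan([433,90.6,36],68.5)
```

```text
tcp [435.2  89.2 153.6] x [ 0.003  0.002 -1.   ] jaw deg 68.5 gap 65.4 F [-0.3 -1.1  0.3] t 3.08 j [ 0.12  0.12  1.87  0.    1.15 -1.08]
 dp cm in tool: [1.176e+01 2.800e-01 1.000e-02] turn deg [0.03 0.16 0.11]
```

Emit:
jog_arm(turn=[[0,0,0],[0,0,0],[0,0,0],[0,0,0],[0,0,0]], dp=[[3,0.3,0],[3,0,0],[3,0,0],[2,0,0],[0.7,0,0]], gripper=[0.3,0.3,0.3,0.3,0.3])

```text
clock: 3.7
eef_pos: [432.1, 90.5, 31.8]
eef_rot: [-0.002, 1.569, 1.177]
wrist_force: [-0.0, -0.7, -0.1]
finger_gap: 65.8
```

Run:
```python
from h import *
plan([433,90.6,36],68.5)
snap('wrist','w3'); snap('scene','s3'); q=load('s3')['im']; cv2.imwrite('pics/s3z.png',cv2.resize(q[100:260,220:420],None,fx=3.5,fy=3.5)[:,:,::-1])
```

```text
tcp [432.1  90.5  31.8] x [ 0.001  0.002 -1.   ] jaw deg 67.6 gap 65.8 F [-0.  -0.7 -0.1] t 3.7 j [ 0.12  0.31  1.98  0.    0.86 -1.06]
 dp cm in tool: [-0.42 -0.08  0.05] turn deg [-0.93  0.11  0.  ]
```

View pics/w3.png

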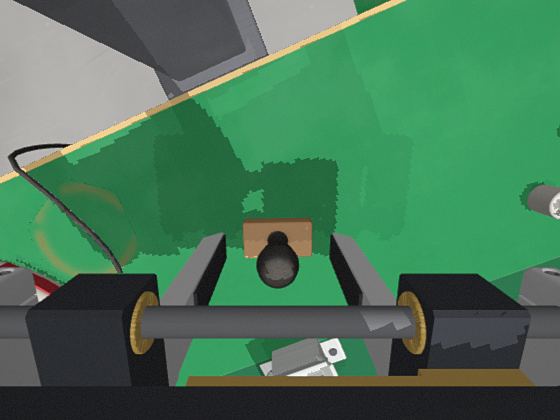

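View pics/s3z.png

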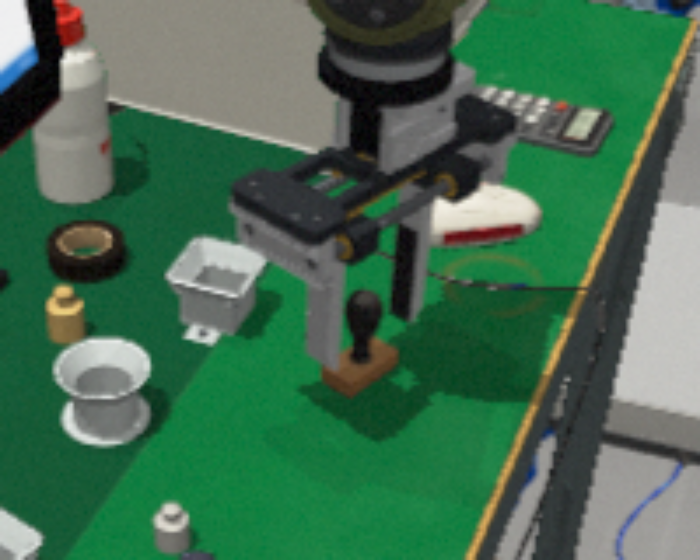

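The stamp stands midway between the fingers at (277,262), with the fingertips above the foot. I'll correct the height, then close.

Emit:
jog_arm(turn=[[-0.9,0,0],[0,0,0],[0,0,0],[0,0,0],[0,0,0],[0,0,0]], dp=[[-0.45,-0.1,0],[0,0,0],[0,0,0],[0,0,0],[0,0,0],[0,0,0]], gripper=[0.3,0.6,0.9,0.9,0.9,0.9], grip_force=25)

```text
clock: 4.55
eef_pos: [434.7, 90.2, 39.7]
eef_rot: [-0.797, 1.565, 0.399]
wrist_force: [-0.5, -0.3, -0.3]
finger_gap: 22.8
```

Run:
```python
from h import *
plan([433,90.6,36],68.5)
```

```text
tcp [434.7  90.2  39.7] x [ 0.005  0.002 -1.   ] jaw deg 68.5 gap 22.8 F [-0.5 -0.3 -0.3] t 4.55 j [ 0.12  0.29  1.97  0.    0.87 -1.08]
 dp cm in tool: [ 0.37  0.17 -0.03] turn deg [0.01 0.24 0.24]
```

The gap of 22.8 mm is a little under 24, so the grip sits slightly above the thickest part. I'll regrip about 5 mm lower.

Emit:
jog_arm(turn=[[0,0,0],[0,0,0],[0,0.2,0.2],[0,0,0],[0,0,0],[0,0,0]], dp=[[0,0,0],[0,0,0],[0.5,0.15,0],[0,0,0],[0,0,0],[0,0,0]], gripper=[0.6,0.6,0.6,0.9,0.9,0.9])

```text
clock: 5.3
eef_pos: [433.1, 90.8, 34.1]
eef_rot: [-0.621, 1.571, 0.574]
wrist_force: [-0.2, -0.7, 0.7]
finger_gap: 22.7
```

Run:
```python
from h import *
plan([433,90.6,36],68.5)
```

```text
tcp [433.1  90.8  34.1] x [ 0.  0. -1.] jaw deg 68.5 gap 22.7 F [-0.2 -0.7  0.7] t 5.3 j [ 0.12  0.3   1.97  0.    0.87 -1.07]
 dp cm in tool: [-0.19  0.   -0.02] turn deg [0.01 0.01 0.01]
```

Emit:
jog_arm(turn=[[0,0,0],[0,0,0],[0,0,0],[0,0,0],[0,0,0]], dp=[[-0.5,0,0],[-2,0,0],[-4,0,0],[-3,0,0],[0,0,0]], gripper=[0.9,0.9,0.9,0.9,0.9])

```text
clock: 5.92
eef_pos: [432.8, 90.8, 132.7]
eef_rot: [1.219, 1.57, 2.414]
wrist_force: [-0.1, 0.3, -0.4]
finger_gap: 22.7
```

Run:
```python
from h import *
plan([562,361.7,140],75.3)
snap('wrist','w4'); snap('scene','s4'); q=load('s4')['im']; cv2.imwrite('pics/s4z.png',cv2.resize(q[80:260,220:420],None,fx=3.2,fy=3.2)[:,:,::-1])
```

```text
tcp [432.8  90.8 132.7] x [-0.  0. -1.] jaw deg 68.5 gap 22.7 F [-0.1  0.3 -0.4] t 5.92 j [ 0.12  0.14  1.9   0.    1.1  -1.07]
 dp cm in tool: [-0.72 -2.1  29.94] turn deg [-6.79  0.01 -0.02]
```

View pics/w4.png

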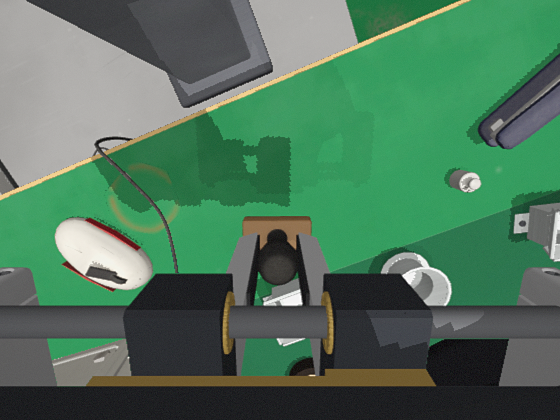

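View pics/s4z.png

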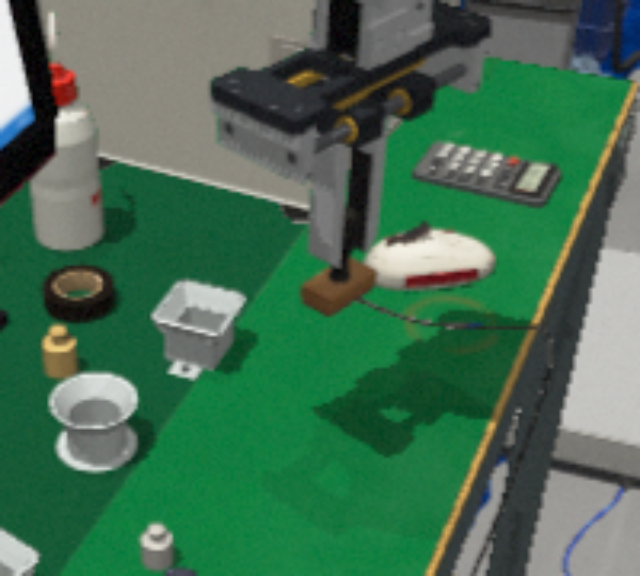

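The stamp is held upright, with its foot level between the fingers. Next I'll carry it over to the case.

Emit:
jog_arm(turn=[[0,0,0],[0,0,0],[0,0,0],[0,0,0],[0,0,0],[0,0,0],[-6.8,0,0],[0,0,0]], dp=[[-0.2,-0.3,3],[-0.2,-0.3,5],[-0.2,-0.3,5],[-0.1,-0.3,5],[0,-0.3,5],[0,-0.3,4],[0,-0.3,3],[0,0,0]], gripper=[0.9,0.9,0.9,0.9,0.9,0.9,0.9,0.9])

```text
clock: 7.02
eef_pos: [560.7, 368.7, 120.2]
eef_rot: [2.196, 1.548, -2.772]
wrist_force: [-0.0, 0.6, -0.3]
finger_gap: 22.8
```

Run:
```python
from h import *
plan([562,361.7,100],75.3)
snap('wrist','w5'); snap('top','t5'); snap('scene','s5'); q=load('s5')['im']; cv2.imwrite('pics/s5z.png',cv2.resize(q[130:320,140:340],None,fx=3.2,fy=3.2)[:,:,::-1])
```

```text
tcp [560.7 368.7 120.2] x [-0.022 -0.008 -1.   ] jaw deg 75.4 gap 22.8 F [-0.   0.6 -0.3] t 7.03 j [ 0.53  0.66  1.2   0.    1.3  -0.79]
 dp cm in tool: [ 2.02 -0.34 -0.62] turn deg [ 0.06 -0.77 -1.07]
```

View pics/w5.png

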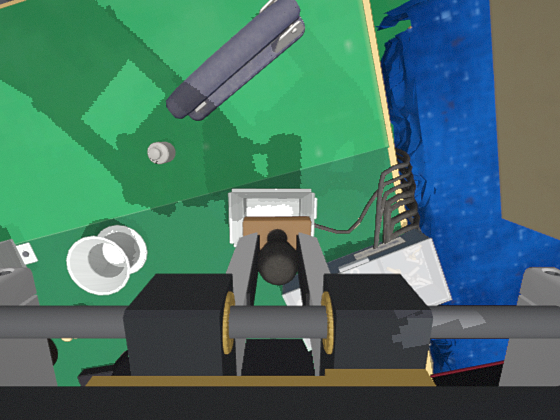

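View pics/s5z.png

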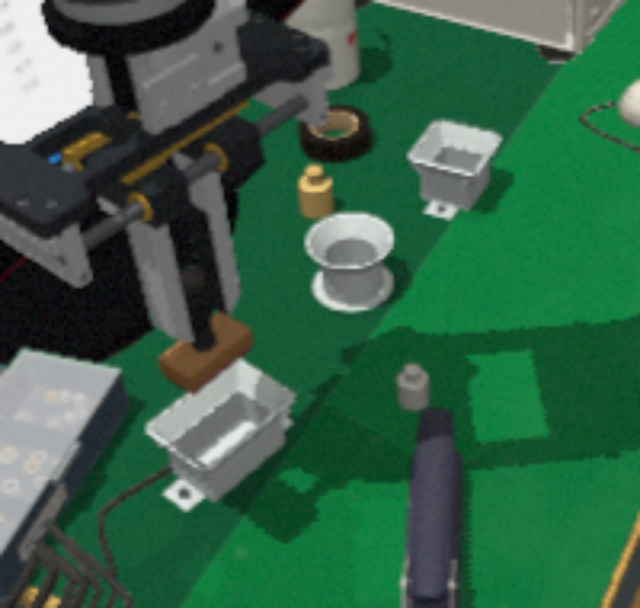

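View pics/t5.png

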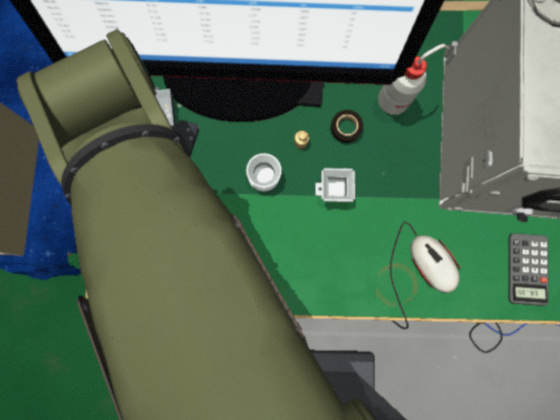

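The stamp is just above the case, and the gripper is clear of the monitor and cup. I'll take out the tilt and offset, then measure foot and rim in the same views.

Emit:
jog_arm(turn=[[0,-0.8,-1.1],[0,0,0]], dp=[[0.5,-0.35,-0.6],[0,0,0]], gripper=[0.9,0.9])

```text
clock: 7.42
eef_pos: [562.1, 358.2, 116.8]
eef_rot: [-0.997, 1.569, 0.311]
wrist_force: [0.6, 0.2, 0.1]
finger_gap: 22.7
```

Run:
```python
from h import *
plan([562,361.7,100],75.3)
snap('wrist','w6'); snap('scene','s6')
q=load('s6')['im']; cv2.imwrite('pics/s6z.png',cv2.resize(q[190:310,160:280],None,fx=5,fy=5)[:,:,::-1])
def rep(n,P,a,b,c0,w):
    p=P.reshape(-1,3); p=p[(p[:,2]>a)&(p[:,2]<b)&(np.hypot(p[:,0]-c0[0],p[:,1]-c0[1])<w)]
    if len(p)<5: print(n,len(p));return
    r=cv2.minAreaRect(p[:,:2].astype(np.float32));print(n,len(p),np.round(r[0],1),np.round(r[1],1),round(r[2],1),'z',np.percentile(p[:,2],[1,99]).round(1))
for f in ['w6','s6']:
    C=cloud(f); rep(f+' rim',C,36,47,(562,362),50)
    im=load(f)['im'].astype(int); w=(im[...,0]-im[...,2]>40)
    P=C.copy(); P[~w]=0; rep(f+' wood',P,60,130,(562,362),45); 
    m=w&(C[...,2]>60)&(C[...,2]<130)&(np.hypot(C[...,0]-562,C[...,1]-362)<45)
    if m.sum(): print(np.mean(C[m],0).round(1))
```

```text
tcp [562.1 358.2 116.8] x [ 0.002  0.001 -1.   ] jaw deg 74.9 gap 22.7 F [0.6 0.2 0.1] t 7.42 j [ 0.51  0.63  1.25 -0.    1.26 -0.79]
 dp cm in tool: [1.68 0.11 0.33] turn deg [-0.38  0.06  0.09]
w6 rim 1357 [561.8 361.7] [76.1 53.2] 74.8 z [36.2 44.2]
w6 wood 1278 [560.5 358.3] [46.7 21.6] 75.2 z [ 90.9 101. ]
[555.6 359.8  98.5]
s6 rim 318 [561.5 361.7] [75.7 55. ] 75.6 z [36.1 43.4]
s6 wood 308 [561.9 358.8] [47.6 27.5] 75.3 z [ 87.9 100.4]
[558.8 363.2  96.7]
```

View pics/w6.png

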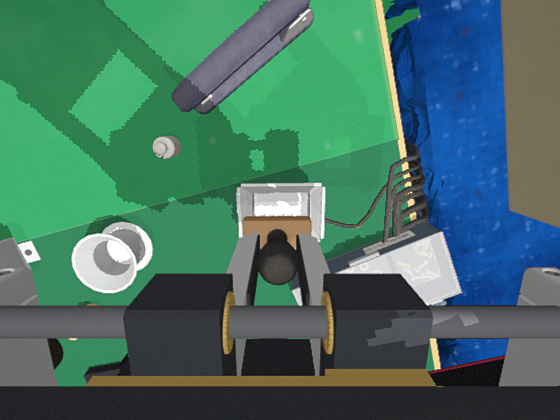

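View pics/s6z.png

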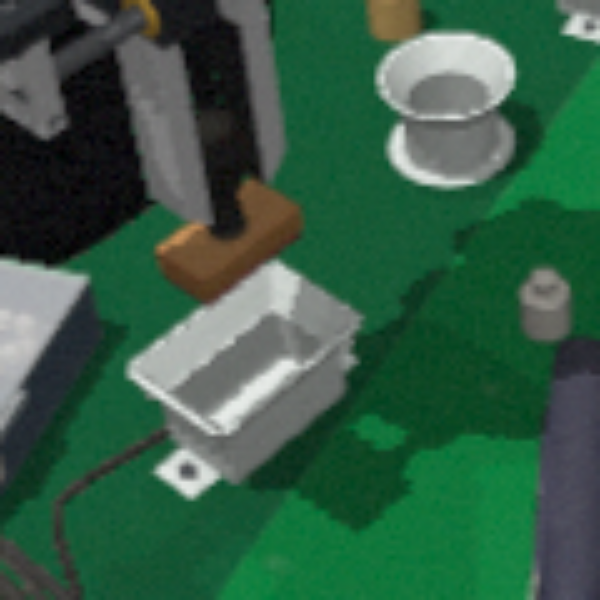

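Both views give the rim centre at (561.7,361.7) and the foot 3 mm short of it in y, with the yaw matching. I'll correct that and come down in steps.

Emit:
jog_arm(turn=[[-0.3,0,0],[0,0,0],[0,0,0]], dp=[[1,0.1,0.35],[1.2,0,0],[0,0,0]], gripper=[0.9,0.9,0.9])

```text
clock: 7.9
eef_pos: [562.2, 363.0, 93.7]
eef_rot: [-0.858, 1.569, 0.456]
wrist_force: [0.6, -0.2, -0.4]
finger_gap: 22.7
```

Run:
```python
from h import *
plan([561.8,361.7,60],75.2)
```

```text
tcp [562.2 363.   93.7] x [ 0.002  0.001 -1.   ] jaw deg 75.3 gap 22.7 F [ 0.6 -0.2 -0.4] t 7.9 j [ 0.52  0.66  1.26 -0.    1.22 -0.79]
 dp cm in tool: [ 3.37  0.01 -0.14] turn deg [0.06 0.07 0.08]
```

Emit:
jog_arm(turn=[[0,0,0],[0,0,0],[0,0,0]], dp=[[0.9,0,-0.1],[0.9,0,0],[0,0,0]], gripper=[0.9,0.9,0.9])

```text
clock: 8.28
eef_pos: [561.9, 361.9, 74.2]
eef_rot: [-0.845, 1.569, 0.468]
wrist_force: [-0.8, -0.3, -0.2]
finger_gap: 22.7
```

Run:
```python
from h import *
plan([561.8,361.7,60],75.2)
```

```text
tcp [561.9 361.9  74.2] x [ 0.001  0.001 -1.   ] jaw deg 75.3 gap 22.7 F [-0.8 -0.3 -0.2] t 8.28 j [ 0.52  0.68  1.27 -0.    1.19 -0.8 ]
 dp cm in tool: [ 1.42  0.   -0.03] turn deg [0.06 0.05 0.06]
```

Aligned to within 0.3 mm, so I'm continuing in gentle steps and watching the force.

Emit:
jog_arm(turn=[[0,0,0],[0,0,0],[0,0,0]], dp=[[0.6,0,0],[0.6,0,0],[0,0,0]], gripper=[0.9,0.9,0.9])

```text
clock: 8.65
eef_pos: [562.1, 362.0, 61.6]
eef_rot: [-0.844, 1.569, 0.469]
wrist_force: [-0.3, -0.3, 0.3]
finger_gap: 23.0
```

Run:
```python
from h import *
plan([561.8,361.7,38],75.2)
```

```text
tcp [562.1 362.   61.6] x [ 0.002  0.001 -1.   ] jaw deg 75.3 gap 23.0 F [-0.3 -0.3  0.3] t 8.65 j [ 0.52  0.7   1.28 -0.    1.16 -0.8 ]
 dp cm in tool: [ 2.36  0.02 -0.04] turn deg [0.06 0.07 0.08]
```

Foot bottom is about 27 mm up, at the mouth of the straight section, with no contact force.

Emit:
jog_arm(turn=[[0,0,0],[0,0,0],[0,0,0],[0,0,0]], dp=[[0.5,0,0],[0.5,0,0],[0.5,0,0],[0,0,0]], gripper=[0.9,0.9,0.9,0.9])

```text
clock: 9.15
eef_pos: [562.1, 362.1, 45.7]
eef_rot: [-0.845, 1.569, 0.469]
wrist_force: [0.6, -0.7, 0.5]
finger_gap: 22.6
```

Run:
```python
from h import *
plan([561.8,361.7,38],75.2)
```

```text
tcp [562.1 362.1  45.7] x [ 0.002  0.001 -1.   ] jaw deg 75.3 gap 22.6 F [ 0.6 -0.7  0.5] t 9.15 j [ 0.52  0.72  1.29 -0.    1.14 -0.8 ]
 dp cm in tool: [ 0.77  0.03 -0.04] turn deg [0.06 0.08 0.09]
```

Emit:
jog_arm(turn=[[0,0,0],[0,0,0],[0,0,0],[0,0,0]], dp=[[0.4,0,0],[0.2,0,0],[0.15,0,0],[0,0,0]], gripper=[0.9,0.9,0.9,0.9])

```text
clock: 9.65
eef_pos: [562.4, 362.2, 38.1]
eef_rot: [-0.837, 1.568, 0.477]
wrist_force: [-0.8, -1.0, 0.4]
finger_gap: 22.9
```

Run:
```python
from h import *
plan([561.8,361.7,38],75.2)
```

```text
tcp [562.4 362.2  38.1] x [ 0.002  0.001 -1.   ] jaw deg 75.3 gap 22.9 F [-0.8 -1.   0.4] t 9.65 j [ 0.52  0.72  1.29 -0.    1.12 -0.8 ]
 dp cm in tool: [ 0.01  0.05 -0.06] turn deg [0.05 0.11 0.12]
```

Emit:
jog_arm(turn=[[0,0,0],[0,0,0]], dp=[[0.1,0,0],[0.05,0,0]], gripper=[0.9,0.9])

```text
clock: 9.9
eef_pos: [563.0, 362.1, 38.1]
eef_rot: [-0.952, 1.567, 0.361]
wrist_force: [-1.8, -2.3, 3.7]
finger_gap: 22.7
```

Run:
```python
from h import *
plan([561.8,361.7,38],75.2)
```

```text
tcp [563.  362.1  38.1] x [ 0.004  0.001 -1.   ] jaw deg 75.3 gap 22.7 F [-1.8 -2.3  3.7] t 9.9 j [ 0.52  0.72  1.29 -0.    1.12 -0.8 ]
 dp cm in tool: [ 0.01  0.1  -0.06] turn deg [0.05 0.14 0.2 ]
```

It touches the floor at the expected height of 38.1 mm with 3.7 N upward. I'll open only to about 33 mm, so the fingers stay clear of the flare, and then lift.

Emit:
jog_arm(turn=[[0,0,0],[0,0,0],[0,0,0]], dp=[[0,0,0],[0,0,0],[0,0,0]], gripper=[0.65,0.65,0.65])

```text
clock: 10.28
eef_pos: [562.9, 362.2, 37.9]
eef_rot: [-0.897, 1.567, 0.417]
wrist_force: [0.0, 0.8, -0.3]
finger_gap: 33.1
```

Run:
```python
from h import *
plan([561.8,361.7,38],75.2)
```

```text
tcp [562.9 362.2  37.9] x [ 0.004  0.002 -1.   ] jaw deg 75.3 gap 33.1 F [ 0.   0.8 -0.3] t 10.28 j [ 0.52  0.72  1.29 -0.    1.12 -0.8 ]
 dp cm in tool: [-0.01  0.09 -0.07] turn deg [0.05 0.15 0.19]
```

Emit:
jog_arm(turn=[[0,0,0],[0,0,0],[0,0,0],[0,0,0],[0,0,0],[0,0,0]], dp=[[-0.5,0,0],[-1,0,0],[-2,0,0],[-3,0,0],[-4,0,0],[0,0,0]], gripper=[0.65,0.65,0.65,0.65,0.65,0.65])

```text
clock: 11.02
eef_pos: [563.0, 362.4, 152.2]
eef_rot: [-0.843, 1.563, 0.471]
wrist_force: [0.6, 0.8, -0.0]
finger_gap: 33.2
```

Run:
```python
from h import *
plan([561.8,361.7,160],75.2)
snap('wrist','w8'); snap('scene','s8')
q=load('s8')['im']; cv2.imwrite('pics/s8z.png',cv2.resize(q[170:310,150:290],None,fx=4.2,fy=4.2)[:,:,::-1])
for f in ['w8','s8']:
    P=cloud(f).reshape(-1,3);p=P[(np.hypot(P[:,0]-562,P[:,1]-362)<25)&(P[:,2]<100)&(P[:,2]>52)]
    r=cv2.minAreaRect(p[:,:2].astype(np.float32));print(f,len(p),np.round(r[0],1),np.round(r[1],1),'top z',np.percentile(p[:,2],98).round(1))
    im=load(f)['im'].astype(int);C=cloud(f);m=(im[...,0]-im[...,2]>40)&(np.hypot(C[...,0]-562,C[...,1]-362)<35)&(C[...,2]<60);print('wood z',m.sum(),np.percentile(C[m][:,2],[10,50,90]).round(1) if m.sum() else '')
```

```text
tcp [563.  362.4 152.2] x [ 0.007  0.004 -1.   ] jaw deg 75.3 gap 33.2 F [ 0.6  0.8 -0. ] t 11.03 j [ 0.52  0.61  1.21 -0.    1.32 -0.8 ]
 dp cm in tool: [-0.78  0.09 -0.09] turn deg [0.06 0.31 0.35]
w8 532 [562.5 361.2] [22.3 23.8] top z 72.3
wood z 770 [18.9 20.  21.1]
s8 153 [560.4 363.2] [24.5 20.7] top z 71.3
wood z 148 [-108.8   19.    20.3]
```

View pics/w8.png

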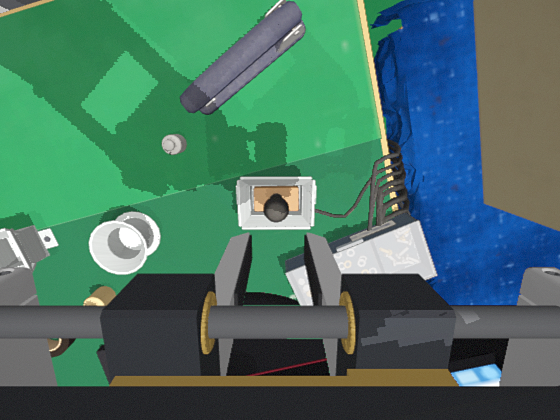

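View pics/s8z.png

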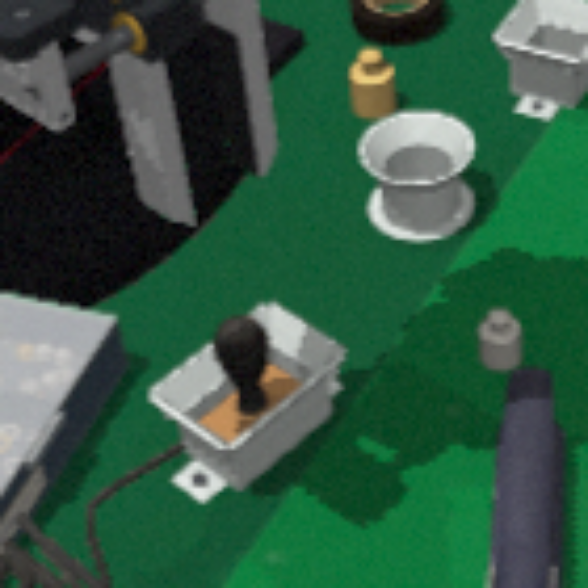

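The stamp stands upright in the case, at (275,208) in the wrist view. Its foot's top is at z = 20 mm and the grip's top at about 72 mm, both as expected when it sits on the floor. The gripper is clear.

Run:
```python
from h import *
print(order.sign_off())
```

```text
the job is handed in; nothing more can be done
None
```

The stamp is standing upright in the oblong case, down on its floor and released. I handed the job in at about 11 s of the 38 s allowed.

I gripped the stamp by its black grip and carried it clear of the instrument box and monitor. I lined its foot up with the case and lowered it until it touched the floor, with 3.7 N upward at the expected height. I then opened the fingers to 33 mm and lifted about 114 mm clear.

- **Seating:** the last wrist view puts the top of the foot at 20.0 mm and the top of the grip at 72 mm, as expected when the stamp is on the floor.
- **Forces:** no reported wrist force was above about 5 N, and it was near zero at the end. I only saw the readings at the end of each move.
- **Disagreements:** the two cameras differed by 2–3 mm on where the grip's centre is, because each sees only one side of it. The finger gap read about 22.7 mm against the stated 24 mm. A second grip about 5 mm lower read the same, and the stamp did not slip.

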